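# Walk the beech billet round to the fence

## Task

The heavy beech billet on the bench stands askew in front of the fence. With the fingertips or the outside of the fingers, walk it round by pushing at its corners, keeping it clear of the fence until one of its long sides squarely faces the fence, and then push it up until that whole long side lies flush against the fence. Do not grip, lift or tip the billet, leave everything else on the bench where it is, and finish with the robot clear of everything.

Things in the scene. Friction and masses are not known exactly. Their poses are not given: they have to be found in the camera images.
- billet: Heavy rectangular beech block of light and darker strips, 180 mm long (its y axis) x 110 wide (x) x 45 high, 0.55 to 0.92 kg, loose. Origin: centre of its underside, z up. Starts 145 to 170 mm before the fence's face, within 30 mm of its middle, long axis 55 to 90 degrees out of parallel, either way. Both long sides are alike. Slides under a push of about 2 to 7 N, stops with the push.
- fence: Fixed upright plywood board 300 mm long (its y axis), 35 high, 30 thick, with a steel foot behind. Origin: foot of its front face, middle of its length. Its x axis points away from the robot into the board (world yaw within 0.25 rad of 0): the front face is the plane x = 0, the billet is on the -x side.
- offcut_l: Upright wood offcut 32 x 60 x 70 mm high, left of the billet. Bystander: leave it alone. Origin under its centre.
- offcut_r: Upright wood offcut 32 x 60 x 70 mm high, right of the billet. Bystander: leave it alone. Origin under its centre.
- glue: White glue bottle, 60 mm across, 160 mm high, beyond the left end of the fence. Bystander: leave it alone. Origin under its centre.
- screws: Glass jar, 64 mm across, 70 mm high, beyond the right end of the fence. Bystander: leave it alone. Origin under its centre.
- tape: Roll of tape lying flat, 100 mm across, 25 mm high, to the right, nearer the robot. Bystander: leave it alone. Origin under its centre.
- driver: Screwdriver lying on the bench along its x axis, to the left, nearer the robot. Bystander: leave it alone. Origin under its middle.
Things that resemble listed ones, but are neither listed nor needed, are in the scene too. What is shaped like the billet but green is not meant.

How it is judged:
By the outcome, as a careful person would: the job done as asked, in the order asked, and still so for the second after the job is handed in, with the robot touching nothing.
It also fails if it takes over 58 s, if anything falls off the work surface, if the arm or the gripper's body presses on something with over 40 N, if the wrist force passes 120 N, or if a joint passes its speed limit or range.

## Robot

A 6-joint arm with a two-finger parallel gripper is mounted at the origin on the work surface. World frame = base frame: x ahead of the robot, y to its left, z up, the work surface at z = 0. Lengths are in m, angles in rad, forces in N, time in s.
With the tool pointing down it reaches from about 0.25 to 0.8 m from the base axis. Payload 8.5 kg.
Tool frame: the origin (TCP) lies midway between the tips of the shut fingers; the grasp point (between the pads) lies 19 mm behind it; y points along the fingers, z is the direction in which the jaws open and shut, and the axes are right-handed (so a half turn about y gives the same grasp; the last joint's range is limited). The gripper opens to 85 mm and grips with 20 to 120 N. Pads are 22 mm wide; open, the fingers measure 114 mm over their backs; the gripper's body (76 mm by 85 mm) begins 54 mm behind the grasp point. The pads swing forward as they close: fully open they stand 13 mm farther back than shut.
Start: joints at [1.321, 0.238, -0.013, 1.319, 0, 1.571], TCP at [0.13, 0.509, 0.231] pointing down, gripper open.
Joint ranges: [-2.66, 2.66], [-1.03, 1.9], [-1.14, 1.46], [-1.82, 2.27], [-1.45, 1.34], [-3.14, 3.14]. Speed limits (rad/s): [2.22, 2.22, 2.79, 3.14, 3.14, 3.14].

## Interface

Orientations are given as a unit quaternion [w, x, y, z].
In Python, from plant import reach, move_l, goto_joints, gripper_to, pause, solve_ik, state, grab_frame, camera_model, Unreachable, close_job gives the robot as it stands. The module is installed in compiled form; this text tells all that it offers. Calls block until the motion is done:
- reach(position, orientation): joint-space move of the TCP to a pose.
- move_l(position, attitude=None, rate=0.15): straight line of the TCP; attitude=None keeps the orientation; rate is the mean speed in m/s.
- goto_joints(angles): joint-space move.
- gripper_to(opening, effort=None): finger opening in m; effort is the grip in N (None keeps the last); returns when the fingers have stopped.
- pause(seconds).
- solve_ik(position, orientation): joint angles nearest the present ones, or None.
- state(): the state.
- grab_frame(name): name is "scene" or "top"; returns (picture, depth): 400x640x3 uint8, red, green, blue; 400x640 float32, m along the optical axis (not along the pixel's ray), 0 where there is no reading.
- camera_model(name): a dict with "fovy" (degrees; the focal length in pixels is half the picture's height over the tangent of half this angle, whatever the lens; pixels are square), "cx", "cy" (the principal point, pixels), "k1" (the pictures are not rectified: a ray, as slopes to the right and down, at radius r is drawn at 1 + k1 r^2 times it, then the intrinsics apply), "rvec" (rotation vector, rad) and "tvec" (3), from world to camera coordinates, as OpenCV has them. Camera axes: x right, y down, z forward; pixel columns grow to the right and rows downward; lengths in m; the calibration is good to about 2 mm. A picture is of the moment at which its call begins. camera_model takes no time and is no camera call.
A pose or a line that the arm cannot do raises Unreachable and nothing moves.
- close_job(): hands the job in, once; it reports no verdict.
The state is a dict: "clock": time; "joint_positions": joint angles; "qvel": joint speeds; "joint_torque": joint torques, N m; "eef_pos": TCP position; "tcp_rot": TCP orientation; "wrist_force": force on the tool from outside, world axes, zero at the start; "ft_torque": the same for the moment, N m; "gripper_width": finger opening in m.
Only numpy, scipy, OpenCV 4.12 (cv2) and the standard library are available. Lean on these libraries where they do the work, as an engineer would, in place of code of your own. Each camera call takes 0.05 s, during which the arm holds its last target. There are 200 camera calls.

## Working session

There is one attempt and no reset: what is moved stays moved. The work goes in short steps, each a Python script; the robot and the scene stay as the last script left them, time stands still between calls to the robot, and variables do not carry over. Pictures are saved under pics/ and viewed, about 8 in all and at most 12, crops included, and the job is handed in when it is done.

```bash
mkdir -p pics; cat > h.py <<'E'
import numpy as np, cv2
from plant import *
def cam(n):
    m=camera_model(n); f=200/np.tan(np.radians(m["fovy"])/2)
    K=np.array([[f,0,m["cx"]],[0,f,m["cy"]],[0,0,1]]); R=cv2.Rodrigues(np.array(m["rvec"],float))[0]
    return K,np.array([m["k1"],0,0,0,0.]),R,np.array(m["tvec"],float)
def cloud(n,depth):
    K,D,R,t=cam(n); v,u=np.mgrid[:400,:640]
    p=cv2.undistortPoints(np.stack([u,v],-1).reshape(-1,1,2).astype(np.float64),K,D).reshape(400,640,2)
    c=np.dstack([p,np.ones((400,640))])*depth[...,None]
    return (c-t)@R
def px(n,P):
    K,D,R,t=cam(n); return cv2.projectPoints(np.atleast_2d(np.array(P,float)),cv2.Rodrigues(R)[0],t,K,D)[0].reshape(-1,2)
def save(n,name):
    p,d=grab_frame(n); cv2.imwrite(f"pics/{name}.png",p[...,::-1]); np.save(f"pics/{name}.npy",d); return p,d
E
python3 - <<'E'
from h import *
for n in("top","scene"):
    print(camera_model(n)); p,d=save(n,n+"0"); W=cloud(n,d); print((d>0).mean(), -cam(n)[2].T@cam(n)[3])
print(state())
E
```

```text
{'fovy': 46.182824909854915, 'cx': 318.6908766831202, 'cy': 191.88682866163256, 'k1': 0.046041517235789246, 'rvec': array([ 2.12688725, -2.1477714 ,  0.22787291]), 'tvec': array([0.02262617, 0.51770241, 1.13846363])}
0.995953125 [0.30062031 0.05189349 1.21307941]
{'fovy': 51.223038264226915, 'cx': 323.0646592061533, 'cy': 197.89682714877063, 'k1': -0.10236242960441966, 'rvec': array([ 1.39893014,  2.22793985, -0.81381921]), 'tvec': array([ 0.21370331, -0.34503489,  1.26877748])}
0.995890625 [1.08121864 0.2629229  0.73236076]
{'clock': 0.1, 'joint_positions': array([ 1.32098931e+00,  2.38746695e-01, -1.41736703e-02,  1.31917946e+00,
       -4.95393702e-06,  1.57081601e+00]), 'qvel': array([-1.88024804e-03, -1.99531196e-03,  1.76061411e-03,  8.03887147e-04,
       -1.04893323e-03,  5.83652500e-05]), 'joint_torque': array([-1.75718338e-03, -5.39719713e+01,  3.46999705e+01,  1.33821781e-02,
       -1.52913021e-04,  1.02762803e-05]), 'eef_pos': array([0.12969989, 0.50834903, 0.23072686]), 'tcp_rot': array([-0.7011397 ,  0.70205467, -0.0881532 ,  0.08804186]), 'wrist_force': array([-0.39695939,  0.75690111,  0.19863855]), 'ft_torque': array([ 0.02049554,  0.0565069 , -0.00431494]), 'gripper_width': 0.08554123070404131}
```

View pics/top0.png

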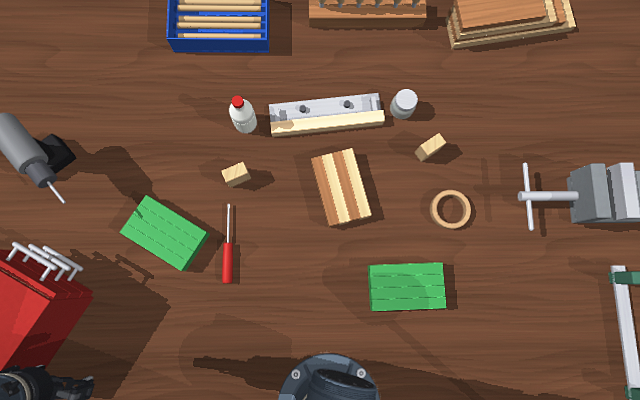

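View pics/scene0.png

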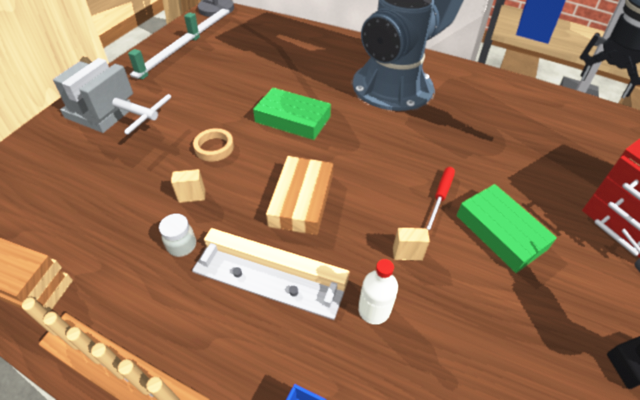

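The top view shows the billet at about (341,187), the fence board from (271,130) to (384,117), the offcuts at (236,174) and (431,147), the glue at (243,115), the jar at (404,103), the tape at (451,209) and the driver at (229,245). The green blocks are decoys. The scene view agrees.

```bash
cat >> h.py <<'E'
def rect(P):
    (c,s,a)=cv2.minAreaRect(P[:,:2].astype(np.float32)*1000); c=np.array(c)/1000; s=np.array(s)/1000
    a=np.radians(a)
    if s[0]<s[1]: s=s[::-1]; a+=np.pi/2
    return c,s,(a+np.pi/2)%np.pi-np.pi/2   # long-axis direction
def region(n,d,poly,z0,z1):
    m=np.zeros((400,640),np.uint8); cv2.fillPoly(m,[np.array(poly,np.int32)],1)
    W=cloud(n,d); return W[(m>0)&(W[...,2]>z0)&(W[...,2]<z1)&(d>0)]
E
python3 - <<'E'
from h import *
T=np.load("pics/top0.npy");S=np.load("pics/scene0.npy")
def b(x0,y0,x1,y1): return [(x0,y0),(x1,y0),(x1,y1),(x0,y1)]
q=[("billet","top",T,b(300,140,382,235),.035,.055),("billet","scene",S,b(255,148,345,240),.036,.055),
("fence","top",T,b(262,88,390,140),.028,.042),("fence","scene",S,[(203,225),(355,268),(350,292),(200,250)],.028,.042),
("offl","top",T,b(215,155,256,192),.06,.08),("offr","top",T,b(410,128,452,166),.06,.08),("offl","scene",S,b(388,222,434,265),.06,.08),("offr","scene",S,b(168,165,210,205),.06,.08),
("glue","top",T,b(220,90,260,135),.03,.2),("jar","top",T,b(388,85,422,120),.06,.08),("tape","top",T,b(425,183,476,232),.015,.035),("drv","top",T,b(215,198,240,290),.008,.06)]
for n,c,d,p,z0,z1 in q:
    P=region(c,d,p,z0,z1); r=rect(P); print(n,c,len(P),r[0].round(4),r[1].round(4),round(float(r[2]),3),np.median(P[:,2]).round(4))
E
```

```text
billet top 3013 [ 0.5345 -0.0377] [0.1815 0.1107] 0.247 0.0454
billet scene 3146 [ 0.5327 -0.0378] [0.1832 0.1111] 0.246 0.0457
fence top 1382 [ 0.7293 -0.0045] [0.2982 0.0731] -1.451 0.0352
fence scene 2236 [ 0.7165 -0.0069] [0.2991 0.0532] -1.427 0.0352
offl top 325 [0.5675 0.2276] [0.0593 0.0326] -1.138 0.07
offr top 317 [ 0.6368 -0.2736] [0.0634 0.0334] -0.989 0.0701
offl scene 492 [0.5681 0.228 ] [0.0611 0.0334] -1.107 0.0698
offr scene 371 [ 0.6371 -0.2726] [0.0602 0.0344] -0.981 0.0694
glue top 679 [0.713  0.2085] [0.0599 0.0516] -1.132 0.1075
jar top 391 [ 0.7554 -0.2094] [0.0567 0.0555] -1.03 0.0702
tape top 584 [ 0.4756 -0.3234] [0.0999 0.0987] 0.46 0.025
drv top 528 [0.3948 0.253 ] [0.1993 0.0357] -0.007 0.0217
```

```bash
cat >> h.py <<'E'
from scipy.spatial.transform import Rotation as Ro
def quat(phi):   # tool down, jaw axis at world yaw phi
    y=np.array([0,0,-1.]); z=np.array([np.cos(phi),np.sin(phi),0]); R=np.column_stack([np.cross(y,z),y,z])
    q=Ro.from_matrix(R).as_quat(); return q[[3,0,1,2]]
def b2w(pose,p):
    c,s=np.cos(pose[2]),np.sin(pose[2]); return np.array([pose[0]+c*p[0]-s*p[1],pose[1]+s*p[0]+c*p[1]])
E
python3 - <<'E'
from h import *
for n,poly in (("top",[(262,88),(390,88),(390,140),(262,140)]),("scene",[(203,225),(355,268),(350,292),(200,250)])):
    P=region(n,np.load(f"pics/{n}0.npy"),poly,.031,.040)
    m=[]
    for y in np.arange(-.13,.12,.01):
        s=P[(abs(P[:,1]-y)<.005)]; 
        if len(s): m.append((y,s[:,0].min()))
    m=np.array(m); k=np.polyfit(m[:,0],m[:,1],1); r=m[:,1]-np.polyval(k,m[:,0]); g=abs(r)<.004; k=np.polyfit(m[g,0],m[g,1],1)
    e=P[P[:,0]<np.polyval(k,P[:,1])+.02]
    print(n,k,'yaw',np.arctan(-k[0]),np.std(r),'ends y',e[:,1].min(),e[:,1].max())
q0=state()["tcp_rot"]; M=Ro.from_quat(np.array(q0)[[1,2,3,0]]).as_matrix(); print(M.round(3))
for th in (.247,.6,.97,1.3,1.7):
  for a in (0,np.pi):
    for b in ((.075,-.066),(-.075,.066)):
      p=b2w((.53,-.03,th),b); q=solve_ik([*p,.015],quat(th+a)); print(th,a>0,b,None if q is None else np.round(q,2))
E
```

```text
top [-0.108518    0.69369347] yaw 0.10809501145548545 0.0006101009071877467 ends y -0.15547769426989896 0.13976914153047443
scene [-0.1117254   0.69328683] yaw 0.1112639785163349 0.0006725536008682726 ends y -0.15728617713690873 0.1406951017371908
[[ 0.969 -0.     0.247]
 [-0.247 -0.001  0.969]
 [ 0.    -1.    -0.001]]
0.247 False (0.075, -0.066) [-0.12  0.54 -0.12  0.91  0.    1.2 ]
0.247 False (-0.075, 0.066) [ 0.04  0.29 -0.57  0.71  0.    1.36]
0.247 True (0.075, -0.066) [-0.12  0.54 -0.12  0.91  0.   -1.94]
0.247 True (-0.075, 0.066) [ 0.04  0.29 -0.57  0.71  0.   -1.78]
0.6 False (0.075, -0.066) [-0.07  0.55 -0.1   0.92  0.    0.9 ]
0.6 False (-0.075, 0.066) [-0.04  0.27 -0.59  0.71  0.    0.93]
0.6 True (0.075, -0.066) [-0.07  0.55 -0.1   0.92  0.   -2.24]
0.6 True (-0.075, 0.066) [-0.04  0.27 -0.59  0.71  0.   -2.21]
0.97 False (0.075, -0.066) [-0.01  0.55 -0.11  0.91  0.    0.59]
0.97 False (-0.075, 0.066) [-0.13  0.28 -0.58  0.71  0.    0.48]
0.97 True (0.075, -0.066) [-0.01  0.55 -0.11  0.91  0.   -2.55]
0.97 True (-0.075, 0.066) [-0.13  0.28 -0.58  0.71  0.   -2.67]
1.3 False (0.075, -0.066) [ 0.04  0.53 -0.15  0.89  0.    0.31]
1.3 False (-0.075, 0.066) [-0.19  0.31 -0.54  0.72  0.    0.08]
1.3 True (0.075, -0.066) [ 0.04  0.53 -0.15  0.89  0.   -2.83]
1.3 True (-0.075, 0.066) [-0.19  0.31 -0.54  0.72  0.   -3.06]
1.7 False (0.075, -0.066) [ 0.09  0.49 -0.22  0.86  0.   -0.04]
1.7 False (-0.075, 0.066) [-0.23  0.35 -0.46  0.75  0.   -0.36]
1.7 True (0.075, -0.066) [ 0.09  0.49 -0.22  0.86  0.    3.1 ]
1.7 True (-0.075, 0.066) [-0.23  0.35 -0.46  0.75  0.    2.78]
```

```bash
cat >> h.py <<'E'
FY=.1098; FO=np.array([.6944,-.008])
def locate(pred,name):
    pts=[]
    for n in("top","scene"):
        p,d=save(n,f"{name}_{n}"); W=cloud(n,d)
        hsv=cv2.cvtColor(p,cv2.COLOR_RGB2HSV); m=(d>0)&(W[...,2]>.037)&(W[...,2]<.054)&(np.hypot(W[...,0]-pred[0],W[...,1]-pred[1])<.13)&(hsv[...,1]>50)&(hsv[...,0]<28)
        f=(FO[0]-W[...,0])*np.cos(FY)+(FO[1]-W[...,1])*np.sin(FY)
        k=cv2.morphologyEx((m&(f>-.003)).astype(np.uint8),cv2.MORPH_OPEN,np.ones((3,3)))
        P=W[k>0]; r=rect(P); print(n,len(P),*[np.round(x,4) for x in r]); pts.append(P)
    c,s,a=rect(np.vstack(pts)); a+=np.pi*round((pred[2]-a)/np.pi)
    fx=(c-FO)@[np.cos(FY),np.sin(FY)]; fy=(c-FO)@[-np.sin(FY),np.cos(FY)]
    print("billet",c.round(4),s.round(4),round(a,3),"fence x,y,err",fx.round(4),fy.round(4),round(a-FY-np.pi/2,4)); return (*c,a)
def push(pose,sgn,ang,d=.075,cor=.043,off=.066,z=.015,back=.02):
    """sgn=+1: far end pushed from -side; -1: near end from +side. CCW if ang>0 (from matching side)."""
    s2=-sgn*np.sign(ang); out=s2*(off+back)
    p=b2w(pose,(sgn*d,out)); q=quat(pose[2])
    reach([*p,.13],q); move_l([*p,z],rate=.12)
    C=b2w(pose,(-sgn*cor,0)); n=max(2,int(np.ceil(abs(ang)/.12)))
    move_l([*b2w(pose,(sgn*d,s2*(off+.001))),z],rate=.08)
    fm=0
    for t in np.linspace(0,ang,n+1)[1:]:
        p=b2w((*C,pose[2]+t),(sgn*(d+cor),s2*off)); move_l([*p,z],quat(pose[2]+t),rate=.09)
        fm=max(fm,np.linalg.norm(state()["wrist_force"]))
    p2=b2w((*C,pose[2]+ang),(sgn*(d+cor),s2*(off+.025)))
    move_l([*p2,z],rate=.12); move_l([*p2,.13],rate=.2); print("Fmax",fm.round(1),"clock",state()["clock"])
E
python3 - <<'E'
from h import *
gripper_to(0.0)
push((.5336,-.0377,.247),1,.7)
reach([.36,-.02,.25],quat(.95)); locate((.52,-.01,.95),"a"); print(state()["clock"])
E
```

```text
Fmax 1.1 clock 8.2
top 1212 [0.5411 0.023 ] [0.1102 0.1002] -0.6554
scene 2074 [ 0.511  -0.0048] [0.1825 0.1004] 0.928
billet [ 0.5153 -0.0085] [0.1829 0.1106] 0.901 fence x,y,err -0.1781 0.0191 -0.7797
9.45
```

View pics/a_top.png

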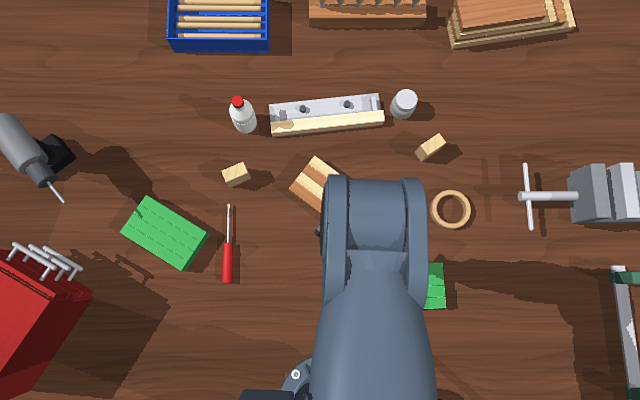

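The first push turned the billet by about 0.66 rad and left it well clear of the fence. In the top view its far-left corner is visible near (290,185) and the arm hides the rest. Next I push the near end from the left.

```bash
python3 - <<'E'
from h import *
push((.514,-.0075,.915),-1,.78)
reach([.22,.33,.25],quat(1.68)); locate((.545,-.015,1.65),"b"); print(state()["clock"])
E
```

```text
Fmax 1.8 clock 14.8333
top 2957 [ 0.5508 -0.0178] [0.1802 0.1117] -1.4815
scene 2197 [ 0.5492 -0.0173] [0.1805 0.1123] -1.4793
billet [ 0.5499 -0.0176] [0.181  0.1136] 1.662 fence x,y,err -0.1447 0.0063 -0.0183
16.7833
```

View pics/b_top.png

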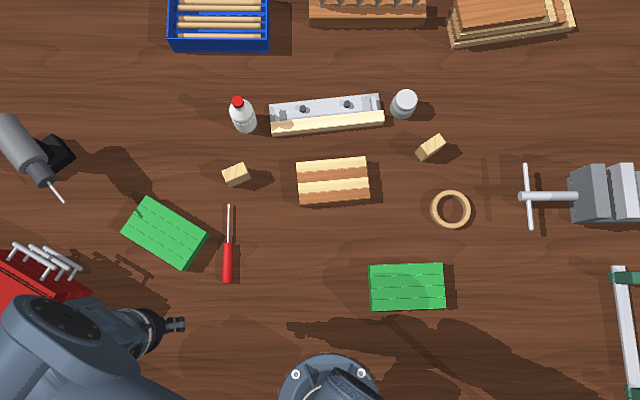

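Billet at (333,181) and nearly square to the fence (−1°), about 90 mm clear of it. Now I push it up with both open fingertips on the near long side.

```bash
python3 - <<'E'
from h import *
n=np.array([np.cos(FY),np.sin(FY)]); t=np.array([-n[1],n[0]])
W=lambda fx: FO+n*fx+t*.006
z=.008; q=quat(FY+np.pi/2)
gripper_to(.085)
reach([*W(-.24),.13],q); move_l([*W(-.24),z],rate=.12); f0=state()["wrist_force"]@[*n,0]
log=[]
for fx in [-.20,-.18,-.16,-.145,-.135,-.13]:
    move_l([*W(fx),z],rate=.06); log.append((fx,round(state()["wrist_force"]@[*n,0]-f0,1)))
for fx in np.arange(-.128,-.106,.001):
    move_l([*W(fx),z],rate=.03); F=state()["wrist_force"]@[*n,0]-f0; log.append((round(fx,3),round(F,1)))
    if abs(F)>22: break
print(log,state()["ft_torque"].round(2)); e=np.array(state()["eef_pos"])[:2]; print("tcp fx",(e-FO)@n,state()["clock"])
move_l([*((e-FO)@n*n+FO+t*.006-n*.04),z],rate=.1); move_l([*W(-.17),.15],rate=.2)
reach([.22,.33,.25],q); locate((.64,-.01,1.68),"c"); print(state()["clock"])
p=cv2.imread("pics/c_scene.png"); cv2.imwrite("pics/c_crop.png",cv2.resize(p[170:330,160:400],None,fx=3,fy=3))
E
```

```text
[(-0.2, np.float64(-6.6)), (-0.18, np.float64(-0.0)), (-0.16, np.float64(0.3)), (-0.145, np.float64(-0.3)), (-0.135, np.float64(-1.7)), (-0.13, np.float64(-5.2)), (np.float64(-0.128), np.float64(-5.0)), (np.float64(-0.127), np.float64(-6.6)), (np.float64(-0.126), np.float64(-7.1)), (np.float64(-0.125), np.float64(-6.4)), (np.float64(-0.124), np.float64(-6.0)), (np.float64(-0.123), np.float64(-7.1)), (np.float64(-0.122), np.float64(-7.2)), (np.float64(-0.121), np.float64(-6.5)), (np.float64(-0.12), np.float64(-6.6)), (np.float64(-0.119), np.float64(-10.5)), (np.float64(-0.118), np.float64(-14.0)), (np.float64(-0.117), np.float64(-18.0)), (np.float64(-0.116), np.float64(-21.6)), (np.float64(-0.115), np.float64(-26.3))] [-0.55  4.51  0.08]
tcp fx -0.12121234598761045 26.6167
top 2884 [ 0.6399 -0.0071] [0.1808 0.1119] -1.4605
scene 2645 [ 0.6383 -0.0066] [0.1803 0.1133] -1.464
billet [ 0.6389 -0.0069] [0.181  0.1144] 1.678 fence x,y,err -0.055 0.0071 -0.003
29.9167
```

View pics/c_crop.png

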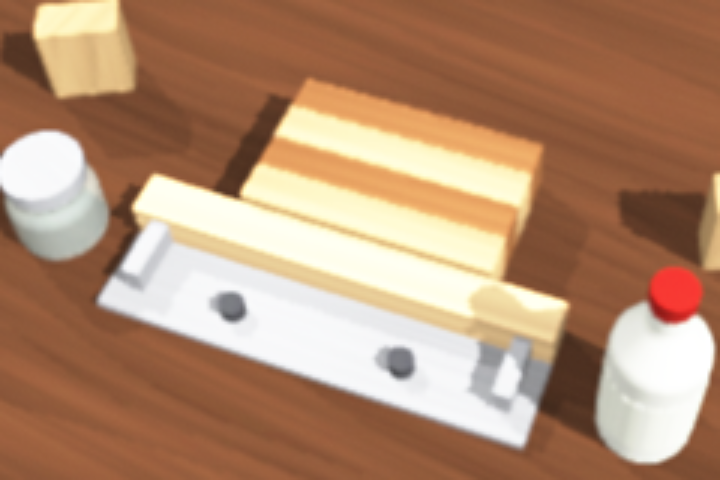

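View pics/c_top.png

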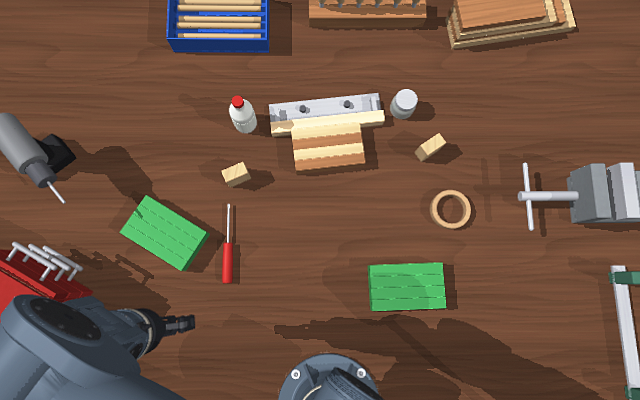

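The crop shows the billet's long side against the board along its whole length, from about (245,195) to (505,265). The bystanders are where they were and the arm is well away.

```bash
python3 - <<'E'
from h import *
print(state()["clock"],state()["wrist_force"]); pause(.3); close_job()
E
```

```text
29.9167 [ 0.0756023   0.69720528 -0.47296812]
the job is handed in; nothing more can be done
```

The billet's long side now lies flush against the fence, and the job is handed in. The robot's clock read 29.9 s, against the 58 s limit.

- **Turning:** I made two corner pushes with the shut fingertips. The first was on the far end from the right, the second on the near end from the left. Together they turned the billet from 0.247 to 1.66 rad, about 81°. When I measured after the second push it was about 1° from parallel and about 90 mm clear of the fence.
- **Pushing up:** I then pushed it forward with both open fingertips on the near long side. The push took about 7 N while the billet slid and rose to 26 N once it met the fence.

**Last checks:**
- **Position:** the billet's centre is 55.0 mm in front of the fence face, which is exactly half its width. It is 7 mm off the middle of the fence, so the whole side is covered.
- **Angle:** the error is about 0 rad by the top camera and about 0.003 to 0.004 rad by the scene camera. The two differ, but that is within the calibration error (under 1 mm over the length). I did not measure the gap at each end separately.
- **Bystanders:** in the last pictures they look unmoved. I did not measure their positions again.
- **Robot:** it was well clear of everything, with under 1 N on the wrist.

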